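Seat a lens barrel in the V-blocks and hold it for clamping

ROBOT

A 7-joint arm with a two-finger parallel gripper is mounted at the origin on the work surface. World frame = base frame: x ahead of the robot, y to its left, z up, the work surface at z = 0. Lengths are in m, angles in rad, forces in N, time in s.
With the tool pointing down it reaches from about 0.35 to 0.9 m from the base axis. Payload 8.1 kg.
Tool frame: the origin (TCP) lies at the very end of the fingers, on their centre line; the grasp point (between the pads) lies 19 mm behind it; z points along the fingers, y is the line along which they close (so a half turn about z gives the same grasp; the last joint's range is limited). The gripper opens to 92 mm and grips with 3 to 60 N. Pads are 19 mm wide; open, the fingers measure 130 mm over their backs; the gripper's body (75 mm by 190 mm) begins 47 mm behind the grasp point.
Start: joints at [-1.299, 0.434, 0.025, 1.573, -0.012, 1.134, -0.075], TCP at [0.229, 0.582, 0.196] pointing down, gripper open.
Joint ranges: [-2.62, 2.62], [-0.44, 2.09], [-1.27, 1.32], [0.08, 2.57], [-1.32, 4.46], [0.12, 2], [-2.74, 2.74]. Speed limits (rad/s): [2.22, 2.22, 3.01, 3.01, 3.14, 3.14, 3.14].

INTERFACE

Orientations are given as a rotation vector (axis times angle).
In Python, from cell import arm gives the robot as it stands.
- The arm moves only by the tool jog_arm, never from a script. Its argument "rows" is a list of rows, each a list of 3 entries, a list of its own where there are three numbers: the shift along the world's x, y, z in cm, then the turn, a rotation vector about the world's x, y, z in degrees, then the opening, from 0 (shut) to 1 (fully open). A call has 1 to 8 rows; each row is the pose to reach, as a shift and turn from the pose commanded when the call began; what a row does not reach only later rows make up. A row lasts 1/8 s, in which the tool goes at most 62.5 mm and 10.7 degrees, less where a joint would pass 70% of its speed; a pose out of reach is approached as far as the arm can. A call with a gripper value outside its range is refused whole. The fingers move at their own pace and stop on an object; "newtons" is the grip in N (left out, the last holds). Time passes only in rows, so rows that repeat a pose let the fingers close. It gives the time, the measured TCP pose, the force, the opening and the grip force at its end, in the units of the state.
- arm.observe(): the state, without advancing time (a new reading comes with each control period).
- arm.get_image(name): name is "scene" or "top" or "wrist"; returns a dict with "img" (400x640x3 uint8, red, green, blue), "depth" (400x640 float32, m along the optical axis (not along the pixel's ray), 0 where there is no reading), "fx", "fy", "cx", "cy" (pixels), "rvec" (rotation vector, rad) and "tvec" (3), from world to camera coordinates, as OpenCV has them; the wrist camera has in their place "mount" (4x4, takes a point from camera to tool coordinates, whose origin is the TCP and whose axes are the flange's). Camera axes: x right, y down, z forward; pixel columns grow to the right and rows downward; lengths in m; the calibration is good to about 2 mm. A picture is of the moment at which its call begins: read the wrist's pose just before it.
- arm.sign_off(): hands the job in; it is judged then, once.
The state is a dict: "clock": time; "joints": joint angles; "dq": joint speeds; "joint_efforts": joint torques, N m; "position": TCP position; "ee_rot": TCP orientation; "force": force on the tool from outside, world axes, zero at the start; "ft_torque": the same for the moment, N m; "width": opening from 0.0 (shut) to 1.0 (fully open); "gripper_force": force on a finger pad.
Only numpy, scipy, OpenCV 4.12 (cv2) and the standard library are available. Lean on these libraries where they do the work, as an engineer would, in place of code of your own. Each camera call takes 0.05 s, during which the arm holds its last target. There are 200 camera calls.

TASK

Lift the white lens barrel out of its case and lay it in the pair of V-blocks, bearing along both sloping sides, with the step of its black end ring snug against the end of a block (either end will do). Press it down gently but firmly with your fingers, with roughly the weight of one to two kilograms, and finish still holding it pressed there, so that I can put on the two clamps: do not let go. Do not slam it into the blocks, and leave the clamps, the tape roll and the drink bottle where they are.

Things in the scene. Friction and masses are not known exactly. Their poses are not given: they have to be found in the camera images.
- barrel: the loose lens barrel: white tube, 40 mm diameter, 130 mm long, with a black knurled ring (52 mm diameter, 14 mm long, lens in its end) on one end; 0.15 to 0.3 kg. Starts lying level in the case. Origin: on its centre line, 60 mm behind the step where tube meets ring, 70 mm from the plain rear end: the place to grip it from above. Its x axis points along the tube to the ring
- case: grey open case tray, fixed, 178 (its x) x 158 mm, rim 34 mm high. Origin: centre of underside, on the desk. The barrel lies along its x, ring to +x, centre line 36 mm above the desk, origin above the case's within 3 mm. The black insert stands 30 mm high beside the tube; a finger channel across the middle, 40 mm wide along x, 150 mm along y, is open down to 4 mm above the desk
- vrest: two steel V-blocks in line on a dark base plate (170 x 90 x 10 mm), fixed. Origin: centre of the plate's underside, on the desk. The V runs along its x. Blocks fill x = -60 to -30 and 30 to 60 mm, 60 mm wide, tops at 50 mm; the gap between is free for fingers. A seated barrel's centre line is at height 58.3 mm; with its ring's step on a block's outer end its origin is right above this one
- face_left: the +y half of both V-blocks with the left sloping faces; part of the rigid V-block pair, same origin and axes. The V is a 90 degree groove, 40 mm wide at the top, its bottom line 30 mm above the desk; the faces are ground steel, smooth and slippery
- face_right: the -y half of both V-blocks with the right sloping faces (rigid part of the V-block pair, same origin and axes as it)
- clamp_a: a loose dark steel U-shaped clamp with a screw, 90 x 80 mm, 12 mm thick, lying flat on the desk; not to be moved. Origin: its underside
- clamp_b: a second such clamp, lying flat; not to be moved
- tape: a roll of clear tape standing on its flat side, 92 mm diameter, 45 mm high; not to be moved. Origin: centre of its underside
- drink: a green drink bottle, 62 mm diameter, 205 mm high, upright; not to be moved. Origin: centre of its underside
There are look-alikes about, which are no part of the job. Leave any orange look-alike of the vrest alone.

How it is judged:
By the outcome, as a careful person would: the job done as asked, in the order asked, and still so for the second after the job is handed in, while the arm keeps its last pose, push and grip.
It also fails if it takes over 45 s, if anything falls off the work surface, if the arm or the gripper's body presses on something with over 40 N, if the wrist force passes 120 N, or if a joint passes its speed limit or range.

## Working session

There is one attempt and no reset: what is moved stays moved. The work goes in short steps, Python scripts to look and compute and a tool call to move; the robot and the scene stay as the last step left them, time stands still between calls to the robot, and variables do not carry over. Pictures are saved under pics/ and viewed, at most 10 in all, crops included, and the job is handed in when it is done.

Besides the shell and the picture viewer there is one more tool, called after "Call:" by a JSON object that holds its "name" and its "arguments". jog_arm: Moves the arm, as the interface text tells. Its arguments: {"type":"object","properties":{"rows":{"type":"array","items":{"type":"array"}},"newtons":{"type":"number"}},"required":["rows"]}

```bash
mkdir -p pics; ls; cat > h.py <<'E'
import numpy as np, cv2
from cell import arm
def pts(d):
    "world point per pixel from depth (fixed camera)"
    R=cv2.Rodrigues(np.array(d["rvec"],float))[0]; t=np.array(d["tvec"],float)
    v,u=np.mgrid[:400,:640]; z=d["depth"]
    c=np.stack([(u-d["cx"])/d["fx"]*z,(v-d["cy"])/d["fy"]*z,z],-1)
    return (c-t.ravel())@R
def wpts(d,s):
    R=cv2.Rodrigues(np.array(s["ee_rot"],float))[0]; M=np.array(d["mount"])
    v,u=np.mgrid[:400,:640]; z=d["depth"]
    c=np.stack([(u-d["cx"])/d["fx"]*z,(v-d["cy"])/d["fy"]*z,z],-1)
    return (c@M[:3,:3].T+M[:3,3])@R.T+np.array(s["position"])
def save(n,img): cv2.imwrite("pics/"+n,img[...,::-1])
E
python3 - <<'E'
from h import *
s=arm.observe(); print({k:np.round(v,3) for k,v in s.items()})
a=arm.get_image("top"); b=arm.get_image("scene")
save("top.png",a["img"]); save("scene.png",b["img"])
np.savez("top.npz",**a); np.savez("scene.npz",**b)
E
```

```text
pics
{'clock': np.float64(0.0), 'joints': array([-1.299,  0.435,  0.025,  1.574, -0.012,  1.134, -0.075]), 'dq': array([ 0.001, -0.001,  0.001,  0.001, -0.001,  0.   ,  0.001]), 'joint_efforts': array([-0.0000e+00, -6.6785e+01,  9.8500e-01, -3.1445e+01, -6.1000e-02,
        4.3000e-02,  0.0000e+00]), 'position': array([0.229, 0.581, 0.195]), 'ee_rot': array([-5.850e-01, -3.086e+00,  2.000e-03]), 'force': array([ 0.157, -1.006,  0.332]), 'ft_torque': array([-0.029,  0.001, -0.024]), 'gripper_force': np.float64(0.0), 'width': np.float64(0.998)}
```

View pics/top.png

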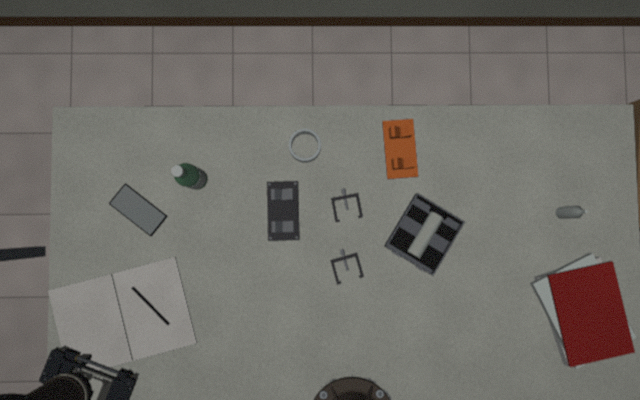

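View pics/scene.png

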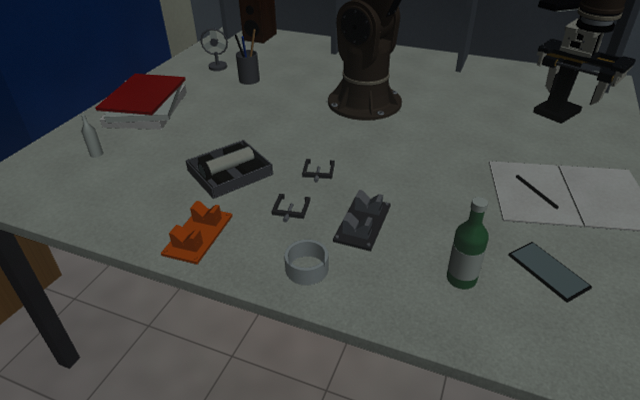

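The top view shows the case at about (425,233) with the white tube in it and the dark V-rest at (283,210). The clamps are at (347,205) and (347,267), the tape at (305,146), the bottle at (190,177), and the orange look-alike at (400,148). Next I'll measure the case and the V-rest.

```bash
python3 - <<'E'
from h import *
a=dict(np.load("top.npz")); P=pts(a); im=a["img"].astype(int)
print(a["fx"],a["depth"][233,425],P[300,250])
def rect(m,name):
    n,l,st,c=cv2.connectedComponentsWithStats(m.astype(np.uint8)); 
    i=1+np.argmax(st[1:,4]); q=l==i
    xy=P[q][:,:2].astype(np.float32)*1000; r=cv2.minAreaRect(xy)
    print(name,q.sum(),np.round(r[0],1),np.round(r[1],1),round(r[2],1),"z",np.percentile(P[q][:,2],[5,50,95]).round(3)); return q
v,u=np.mgrid[:400,:640]
g=im.mean(-1)
box=lambda u0,u1,v0,v1:(u>u0)&(u<u1)&(v>v0)&(v<v1)
rect(box(375,475,185,285)&(P[...,2]>.015),"case")
rect(box(395,455,205,265)&(g>135)&(P[...,2]>.04),"tube")
rect(box(255,310,170,250)&(P[...,2]>.005),"plate")
rect(box(255,310,170,250)&(P[...,2]>.03),"blocks")
rect(box(255,310,170,212)&(P[...,2]>.03),"blocks")
rect(box(255,310,212,250)&(P[...,2]>.03),"blocks")
c=cv2.resize(a["img"][180:290,250:480],None,fx=3.4,fy=3.4,interpolation=cv2.INTER_CUBIC)
save("crop.png",np.clip(c.astype(int)*1.6,0,255).astype(np.uint8))
E
```

```text
470.1565210486997 1.3006772 [0.33833509 0.28398762 0.00114932]
case 2682 [ 562.2 -113.4] [389.6 196.9] 66.4 z [0.022 0.031 0.056]Traceback (most recent call last):
  File "<stdin>", line 13, in <module>
  File "<stdin>", line 6, in rect
    return _wrapfunc(a, 'argmax', axis=axis, out=out, **kwds)
    return bound(*args, **kwds)
ValueError: attempt to get argmax of an empty sequence
```

```bash
python3 - <<'E'
from h import *
a=dict(np.load("top.npz")); P=pts(a); im=a["img"].astype(int); ok=a["depth"]>0.5
def rect(m,name):
    n,l,st,c=cv2.connectedComponentsWithStats((m&ok).astype(np.uint8)) 
    if n<2: print(name,"none"); return
    i=1+np.argmax(st[1:,4]); q=l==i
    xy=P[q][:,:2].astype(np.float32)*1000; r=cv2.minAreaRect(xy)
    print(name,q.sum(),np.round(r[0],1),np.round(r[1],1),round(r[2],1),"z",np.percentile(P[q][:,2],[5,50,95]).round(3)); return q
v,u=np.mgrid[:400,:640]
g=im.mean(-1)
print(g[225:245,425].astype(int), (~ok[185:285,375:475]).sum())
box=lambda u0,u1,v0,v1:(u>u0)&(u<u1)&(v>v0)&(v<v1)
rect(box(375,475,185,285)&(P[...,2]>.012)&(P[...,2]<.09),"case")
rect(box(395,455,205,265)&(g>105),"tube")
rect(box(255,310,170,250)&(P[...,2]>.005)&(P[...,2]<.09),"plate")
rect(box(255,310,170,212)&(P[...,2]>.025),"block1")
rect(box(255,310,212,250)&(P[...,2]>.025),"block2")
c=cv2.resize(a["img"][180:290,250:480],None,fx=3.4,fy=3.4,interpolation=cv2.INTER_CUBIC)
save("crop.png",np.clip(c.astype(int)*1.6,0,255).astype(np.uint8))
E
```

```text
[120 122 123 125 127 124 127 124 128 124 125 128 125 126 128 127 125 117
 114 107] 42
case 2717 [ 518.4 -209.8] [160.  182.4] 57.8 z [0.02  0.031 0.056]
tube 533 [ 521.2 -206.9] [ 31.1 127.4] 57.6 z [0.043 0.052 0.058]
plate 1789 [590.  191.7] [ 91.5 171.5] 89.6 z [0.006 0.011 0.05 ]
block1 234 [634.9 190.7] [30.4 59.2] 0.2 z [0.03  0.045 0.053]
block2 226 [545.  189.4] [29.2 60.4] 2.5 z [0.031 0.044 0.053]
```

View pics/crop.png

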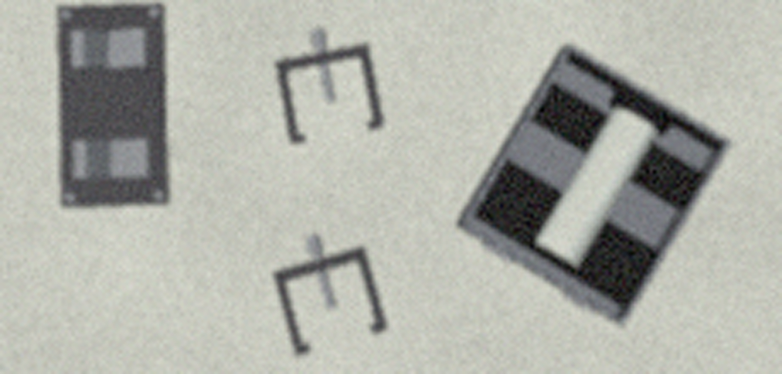

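The top crop shows the tube from about (555,255) to (635,110), with dark at its upper end where the ring should be. It lies at about -32° in the world. I'll go above the case for a closer look.

Call:
{"name": "jog_arm", "arguments": {"rows": [[[4,-5,5],[0,0,-1],1],[[7,-10,6],[0,0,-2],1],[[10,-16,7],[0,0,-4],1],[[12,-22,7],[0,0,-5],1],[[14,-28,7],[0,0,-6],1],[[16,-34,7],[0,0,-7],1],[[18,-40,7],[0,0,-8],1],[[20,-46,7],[0,0,-9],1]], "newtons": 20}}

```text
clock: 1.1
position: [0.422, 0.1405, 0.266]
ee_rot: [0.826, 3.031, 0.0]
force: [1.1, 0.0, -0.4]
width: 0.999
gripper_force: 0.0
```

Call:
{"name": "jog_arm", "arguments": {"rows": [[[2,-6,0],[0,0,0],1],[[4,-12,0],[0,0,-1],1],[[5.5,-18,0],[0,0,-1],1],[[7,-24,0],[0,0,-1],1],[[8,-29,0],[0,0,-2],1],[[9,-33,0],[0,0,-2],1],[[9,-33,0],[0,0,-2],1],[[9,-33,0],[0,0,-2],1]]}}

```text
clock: 2.1
position: [0.5116, -0.1867, 0.2656]
ee_rot: [-0.878, -3.015, -0.001]
force: [-0.8, 0.1, 0.8]
width: 1.0
gripper_force: 0.0
```

```bash
cat > look.py <<'E'
from h import *
import sys
s=arm.observe(); d=arm.get_image("wrist"); n=sys.argv[1]
print({k:np.round(s[k],3) for k in("clock","position","ee_rot","force","width","joints")})
save(n+".png",np.clip(d["img"]*1.5,0,255).astype(np.uint8)); np.savez(n+".npz",**d,P=wpts(d,s))
print(np.round(d["mount"],3).tolist())
E
python3 look.py w1
```

```text
{'clock': np.float64(2.1), 'position': array([ 0.512, -0.187,  0.266]), 'ee_rot': array([-8.780e-01, -3.015e+00, -1.000e-03]), 'force': array([-0.797,  0.057,  0.77 ]), 'width': np.float64(1.0), 'joints': array([-0.21 ,  0.268,  0.6  ,  1.699, -0.16 ,  1.225,  1.431])}
[[-0.0, -0.969, -0.246, 0.066], [1.0, -0.001, 0.001, 0.001], [-0.001, -0.246, 0.969, -0.188], [0.0, 0.0, 0.0, 1.0]]
```

View pics/w1.png

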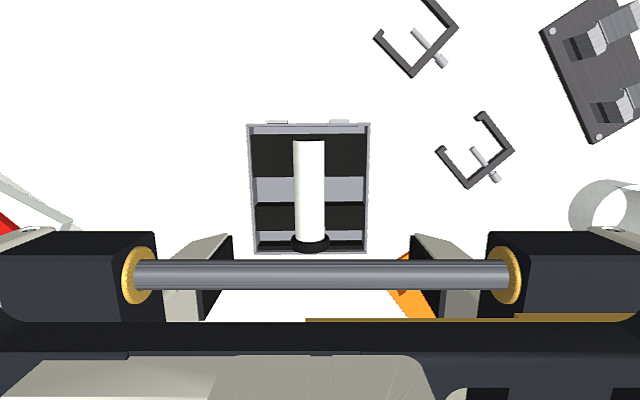

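The wrist view shows the tube from (309,140) to (309,240). The black ring is at the lower end (310,243), so the barrel's x axis points to -32° in the world. I'll measure the tube, case and V-blocks from this picture.

```bash
python3 - <<'E'
from h import *
a=dict(np.load("w1.npz")); P=a["P"]; ok=a["depth"]>.1; g=a["img"].min(-1)
v,u=np.mgrid[:400,:640]
def rect(m,name):
    n,l,st,c=cv2.connectedComponentsWithStats((m&ok).astype(np.uint8)); i=1+np.argmax(st[1:,4]); q=l==i
    r=cv2.minAreaRect(P[q][:,:2].astype(np.float32)*1000)
    print(name,q.sum(),np.round(r[0],1),np.round(r[1],1),round(r[2],1),"z",np.percentile(P[q][:,2],[5,50,95]).round(3)); return q
b=(u>240)&(u<380)&(v>115)&(v<255)
print(g[190,300:320:4],P[60,200],P[190,180])
q=rect(b&(P[...,2]>.0375)&(g>100),"tube")
rect(b&(P[...,2]>.0375),"barrel")
rect(b&(P[...,2]>.015)&(P[...,2]<.09),"case")
e=np.array([np.cos(np.radians(-32.2)),np.sin(np.radians(-32.2))])
x=P[q][:,:2]@e; print("tube along-axis range",x.min(),x.max(), "rel across",(P[q][:,:2]@[-e[1],e[0]]).mean(), "top z along axis", [P[q][:,2][abs(x-t)<.006].max().round(4) for t in np.linspace(x.min()+.01,x.max()-.01,5)])
E
```

```text
[163 186 188 186 186] [ 3.04896979e-01 -2.39963688e-01  9.12323031e-05] [ 0.42644796 -0.37040984 -0.00079593]
tube 2956 [ 520.2 -210.1] [ 38.2 130. ] 57.6 z [0.043 0.052 0.055]
barrel 3449 [ 525.9 -213.9] [ 51.5 144.7] 57.9 z [0.042 0.053 0.059]
case 11750 [ 520.8 -210.5] [158.2 181.9] 58.0 z [0.024 0.03  0.055]
tube along-axis range 0.4871749094327849 0.6171140469634364 rel across 0.10017819268925371 top z along axis [np.float64(0.0572), np.float64(0.0567), np.float64(0.0566), np.float64(0.0567), np.float64(0.0561)]
```

Call:
{"name": "jog_arm", "arguments": {"rows": [[[1.2,-2.5,-2],[0,0,0],1],[[1.2,-2.5,-6],[0,0,0],1],[[1.2,-2.5,-10],[0,0,0],1],[[1.2,-2.5,-14],[0,0,0],1],[[1.2,-2.5,-17],[0,0,0],1],[[1.2,-2.5,-18],[0,0,0],1],[[1.2,-2.5,-18],[0,0,0],1]]}}

```text
clock: 3.02
position: [0.524, -0.2116, 0.0862]
ee_rot: [-0.877, -3.016, -0.0]
force: [1.1, -0.2, -1.0]
width: 0.998
gripper_force: 0.0
```

```bash
python3 look.py w2
```

```text
{'clock': np.float64(3.025), 'position': array([ 0.524, -0.212,  0.086]), 'ee_rot': array([-0.877, -3.016, -0.   ]), 'force': array([ 1.097, -0.208, -0.976]), 'width': np.float64(0.998), 'joints': array([-0.086,  0.49 ,  0.527,  1.881, -0.32 ,  0.855,  1.608])}
[[-0.0, -0.969, -0.246, 0.066], [1.0, -0.001, 0.001, 0.001], [-0.001, -0.246, 0.969, -0.188], [0.0, 0.0, 0.0, 1.0]]
```

View pics/w2.png

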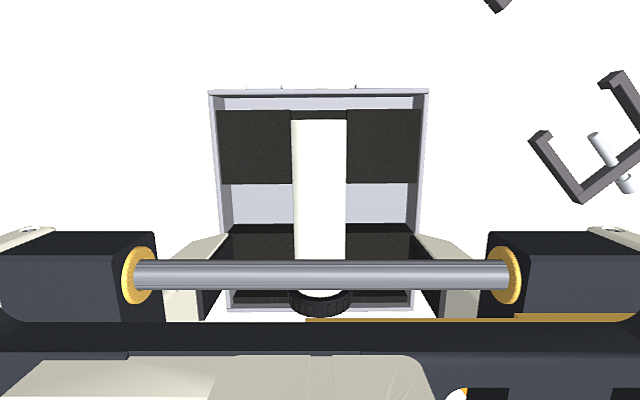

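The tube is centred between the fingers (tube about 292–347 px, finger midline about 320), with the channel below. I'll descend with the fingers slightly narrowed and grip.

Call:
{"name": "jog_arm", "arguments": {"rows": [[[0,0,0],[0,0,0],0.75],[[0,0,-1.5],[0,0,0],0.75],[[0,0,-3],[0,0,0],0.75],[[0,0,-4.5],[0,0,0],0.75],[[0,0,-6],[0,0,0],0.75],[[0,0,-6.8],[0,0,0],0.75],[[0,0,-6.9],[0,0,0],0.75],[[0,0,-6.9],[0,0,0],0.75]]}}

```text
clock: 4.08
position: [0.5241, -0.2127, 0.0173]
ee_rot: [0.879, 3.016, -0.0]
force: [-0.2, -0.6, -0.0]
width: 0.752
gripper_force: 0.0
```

Call:
{"name": "jog_arm", "arguments": {"rows": [[[0,0,0],[0,0,0],0.5],[[0,0,0],[0,0,0],0.3],[[0,0,0],[0,0,0],0.2],[[0,0,0],[0,0,0],0.2],[[0,0,0],[0,0,0],0.2],[[0,0,0],[0,0,0],0.2]], "newtons": 30}}

```text
clock: 4.82
position: [0.5239, -0.2126, 0.0172]
ee_rot: [0.879, 3.016, -0.0]
force: [-0.4, -0.5, 3.3]
width: 0.319
gripper_force: 24.4
```

Call:
{"name": "jog_arm", "arguments": {"rows": [[[0,0,0],[0,0,0],0.2],[[0,0,0],[0,0,0],0.2]]}}

```text
clock: 5.08
position: [0.5239, -0.2126, 0.0171]
ee_rot: [0.879, 3.016, -0.0]
force: [-0.9, -1.4, 3.7]
width: 0.318
gripper_force: 24.7
```

```bash
python3 look.py w3; python3 - <<'E'
from h import *
a=dict(np.load("w3.npz")); P=a["P"]; g=a["img"].min(-1)
v,u=np.mgrid[:400,:640]
q=(u>260)&(u<380)&(v>90)&(v<240)&(P[...,2]>.036)&(g>100)
e=np.array([np.cos(np.radians(-32.2)),np.sin(np.radians(-32.2))]); x=P[q][:,:2]@e;y=P[q][:,:2]@[-e[1],e[0]]
o=np.array([.5244,-.2128]); print("o",o@e,o@[-e[1],e[0]])
for t in np.linspace(x.min()+.005,x.max()-.005,5):
    m=abs(x-t)<.005; print(t.round(3),P[q][:,2][m].max().round(4),y[m].min().round(4),y[m].max().round(4))
E
```

```text
{'clock': np.float64(5.075), 'position': array([ 0.524, -0.213,  0.017]), 'ee_rot': array([ 0.879,  3.016, -0.   ]), 'force': array([-0.934, -1.379,  3.695]), 'width': np.float64(0.318), 'joints': array([-0.037,  0.584,  0.468,  1.932, -0.39 ,  0.714,  1.666])}
[[-0.0, -0.969, -0.246, 0.066], [1.0, -0.001, 0.001, 0.001], [-0.001, -0.246, 0.969, -0.188], [0.0, 0.0, 0.0, 1.0]]
o 0.5571397678651459 0.09937041341954514
0.493 0.2051 0.0801 0.1194
0.505 0.0568 0.0803 0.1188
0.518 0.0567 0.0804 0.1195
0.531 0.057 0.0805 0.1187
0.544 0.0582 0.0721 0.1279
```

View pics/w3.png

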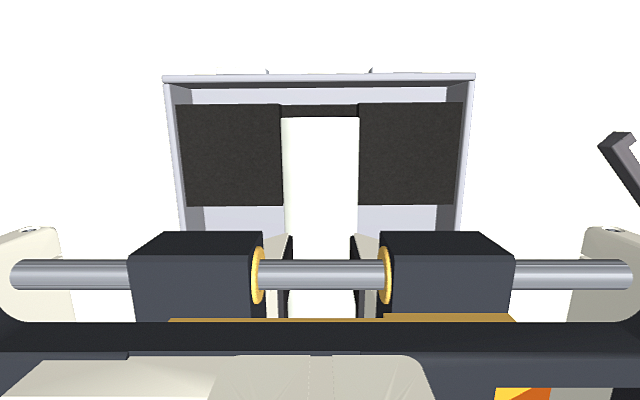

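The tube hasn't moved in its bed (top still at 57 mm), although the opening reads narrower than 40 mm. I'll lift slowly and check whether it follows.

Call:
{"name": "jog_arm", "arguments": {"rows": [[[0,0,0.5],[0,0,0],0.2],[[0,0,1],[0,0,0],0.2],[[0,0,2],[0,0,0],0.2],[[0,0,3],[0,0,0],0.2],[[0,0,4],[0,0,0],0.2],[[0,0,5],[0,0,0],0.2],[[0,0,5],[0,0,0],0.2]]}}

```text
clock: 6.0
position: [0.5245, -0.2127, 0.068]
ee_rot: [0.878, 3.015, 0.0]
force: [-0.2, -0.4, -0.7]
width: 0.197
gripper_force: 0.0
```

```bash
cat > tube.py <<'E'
# tube axis fit in the wrist view: rear part beyond the fingers
from h import *
import sys
s=arm.observe(); d=arm.get_image("wrist"); P=wpts(d,s); g=d["img"].min(-1); save(sys.argv[1]+".png",np.clip(d["img"]*1.3,0,255).astype(np.uint8))
R=cv2.Rodrigues(s["ee_rot"])[0]; L=(P-s["position"])@R   # tool coords
v,u=np.mgrid[:400,:640]
q=(g>100)&(d["depth"]>.08)&(abs(L[...,1])<.025)&(L[...,0]>.012)&(L[...,0]<.09)&(L[...,2]>-.06)&(L[...,2]<.01)
x,y,z=L[q].T; print({k:np.round(s[k],4) for k in("clock","position","ee_rot","force","width","gripper_force")})
print("n",q.sum(),"rear end tool-x",np.percentile(x,99.7).round(4),"min",x.min().round(4))
for t in np.linspace(x.min()+.004,x.max()-.004,5):
    m=abs(x-t)<.004; print("tx",t.round(3),"top tz",np.percentile(z[m],3).round(4),"y",y[m].min().round(4),y[m].max().round(4))
E
python3 tube.py w4
```

```text
{'clock': np.float64(6.0), 'position': array([ 0.5245, -0.2127,  0.068 ]), 'ee_rot': array([8.7800e-01, 3.0147e+00, 2.0000e-04]), 'force': array([-0.1714, -0.3581, -0.6529]), 'width': np.float64(0.1975), 'gripper_force': np.float64(0.0)}
n 10 rear end tool-x 0.0122 min 0.012
tx 0.016 top tz -0.0598 y -0.0152 0.0181
tx 0.014 top tz -0.0598 y -0.0152 0.0181
tx 0.012 top tz -0.0598 y -0.0152 0.0181
tx 0.01 top tz -0.0598 y -0.0152 0.0181
tx 0.008 top tz -0.0594 y -0.0152 0.0181
```

View pics/w4.png

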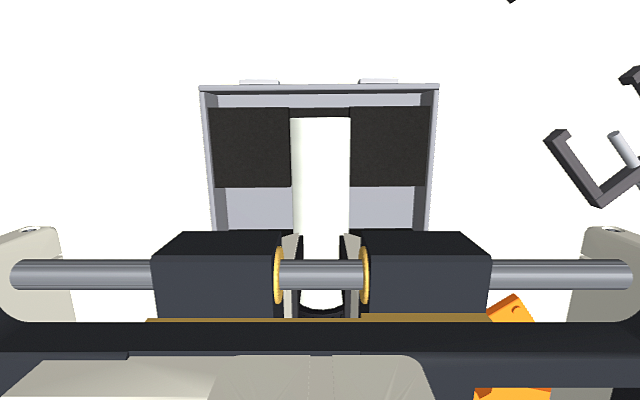

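The tube stayed in the case, so the grip slipped off it. The fingers are now at 0.2 opening above it. I'll work out where the finger surfaces were in the grip picture (w3), in tool coordinates.

```bash
python3 - <<'E'
from h import *
for n,pos,rv,cols,rows in (("w3",[.5239,-.2126,.0171],[.879,3.016,0],range(266,376,6),(240,246,250,300,310)),("w4",None,None,range(270,372,6),(240,246,250,300,308))):
    if n=="w4": pos,rv=[.5245,-.2127,.068],[.878,3.0147,0]
    try: P=dict(np.load(n+".npz"))["P"]
    except Exception:
        s=arm.observe(); P=wpts(arm.get_image("wrist"),s)
    L=(P-np.array(pos))@cv2.Rodrigues(np.array(rv,float))[0]
    for r in rows: print(n,r,[tuple((L[r,c]*1000).round().astype(int).tolist()) for c in cols])
E
```

```text
w3 240 [(12, -25, -42), (11, -23, -41), (12, -20, -41), (12, -17, -42), (10, -15, -36), (9, -12, -34), (9, -9, -35), (10, -6, -37), (10, -3, -38), (10, 0, -38), (10, 3, -37), (10, 6, -37), (10, 9, -36), (8, 13, -33), (10, 15, -38), (11, 18, -41), (12, 21, -42), (12, 24, -41), (11, 26, -41)]
w3 246 [(11, -25, -48), (12, -22, -49), (11, -19, -49), (11, -16, -49), (9, -14, -43), (5, -12, -33), (6, -9, -35), (7, -6, -37), (7, -3, -37), (7, 0, -38), (7, 3, -37), (7, 6, -37), (6, 9, -35), (6, 13, -34), (7, 15, -37), (10, 17, -46), (11, 20, -49), (12, 22, -49), (12, 25, -50)]
w3 250 [(12, -24, -54), (11, -21, -53), (11, -18, -53), (10, -16, -51), (8, -14, -44), (3, -12, -33), (4, -9, -35), (4, -6, -36), (5, -3, -37), (5, 0, -38), (5, 3, -39), (5, 6, -37), (4, 9, -36), (3, 13, -34), (5, 15, -39), (10, 17, -49), (11, 19, -53), (11, 22, -53), (12, 24, -54)]
w3 300 [(13, -16, -99), (6, -16, -87), (0, -16, -76), (-3, -14, -72), (-29, -16, -27), (-26, -13, -33), (-25, -9, -34), (-24, -6, -36), (-23, -3, -37), (-23, 0, -38), (-23, 3, -38), (-24, 7, -36), (-24, 10, -35), (-26, 13, -33), (-28, 17, -
[... 1012 characters left out ...]
, -9, 17), (-16, -5, 15), (-15, -1, 14), (-15, 3, 13), (-16, 7, 15), (-16, 11, 16), (10, 10, -49), (12, 13, -54), (12, 15, -54), (33, 11, -106), (36, 12, -112)]
w4 300 [(26, -11, -119), (24, -10, -116), (15, -11, -100), (6, -11, -85), (0, -10, -75), (-56, -14, 20), (-54, -10, 16), (-53, -5, 14), (-52, -1, 14), (-52, 3, 13), (-52, 7, 14), (-54, 12, 16), (-7, 10, -64), (1, 11, -76), (8, 12, -88), (17, 12, -104), (24, 12, -115)]
w4 308 [(24, -11, -119), (20, -11, -113), (13, -11, -101), (3, -11, -85), (-3, -10, -75), (-60, -14, 16), (-61, -10, 17), (-59, -5, 14), (-59, -1, 14), (-58, 3, 12), (-60, 7, 15), (-60, 12, 16), (-60, 16, 16), (-3, 11, -75), (5, 12, -88), (14, 12, -103), (22, 12, -115)]
```

```bash
python3 - <<'E'
from h import *
s=arm.observe(); d=arm.get_image("wrist"); np.savez("w5.npz",**d,P=wpts(d,s)); P=wpts(d,s)
L=(P-s["position"])@cv2.Rodrigues(s["ee_rot"])[0]*1000
for r in range(214,262,4): print(r,[tuple(L[r,c].round().astype(int).tolist()) for c in (282,286,290,294,298,302,340,344,348,352,356)])
L2=(np.load("w2.npz")["P"]-np.array([.524,-.212,.086]))@cv2.Rodrigues(np.array([-.877,-3.016,0]))[0]*1000
print("open fingers")
for r in range(222,300,6): print(r,[tuple(L2[r,c].round().astype(int).tolist()) for c in (180,190,200,210,218,224,230)])
E
```

```text
214 [(-6, -31, 65), (-5, -27, 64), (-5, -24, 64), (6, -17, 23), (7, -14, 19), (8, -11, 15), (8, 13, 17), (7, 16, 19), (5, 20, 27), (-6, 26, 64), (-5, 29, 64)]
218 [(-8, -31, 63), (-9, -27, 65), (-9, -24, 64), (3, -17, 23), (4, -14, 20), (6, -12, 16), (5, 13, 17), (4, 16, 20), (2, 20, 28), (-9, 26, 64), (-9, 30, 65)]
222 [(-12, -31, 64), (-12, -28, 64), (-12, -24, 64), (1, -17, 23), (2, -14, 19), (3, -12, 16), (3, 14, 16), (1, 16, 20), (-1, 20, 27), (-12, 26, 64), (-12, 30, 64)]
226 [(-16, -31, 64), (-15, -28, 63), (-16, -24, 65), (-2, -18, 23), (-1, -14, 18), (0, -12, 16), (0, 14, 17), (-2, 17, 21), (-4, 20, 29), (-15, 26, 63), (-15, 30, 63)]
230 [(-19, -31, 63), (-19, -28, 64), (-19, -24, 63), (-5, -18, 23), (-4, -15, 18), (-3, -12, 17), (-3, 14, 17), (-5, 17, 21), (-8, 20, 30), (-18, 26, 62), (-18, 29, 61)]
234 [(-19, -30, 54), (-19, -27, 53), (12, -15, -32), (11, -13, -32), (11, -11, -31), (-6, -12, 16), (-6, 14, 18), (12, 13, -33), (11, 15, -32), (-19, 26, 54), (-19, 29, 53)]
238 [(11, -18, -38), (11, -16, -38), (12, -14, -39), (11, -12, -38), (10, -11, -35), (10, -9, -35), (10, 
[... 1806 characters left out ...]
111), (31, -30, -111), (31, -28, -110), (31, -26, -110), (31, -24, -111), (31, -22, -111)]
270 [(30, -35, -112), (30, -33, -112), (30, -30, -113), (30, -27, -113), (30, -26, -112), (30, -24, -111), (31, -22, -113)]
276 [(29, -35, -113), (29, -32, -113), (29, -30, -113), (29, -27, -113), (29, -25, -114), (29, -24, -113), (29, -22, -113)]
282 [(27, -35, -113), (27, -32, -114), (28, -30, -114), (27, -27, -113), (27, -25, -113), (28, -24, -114), (27, -22, -113)]
288 [(25, -36, -112), (25, -33, -113), (25, -30, -113), (26, -27, -113), (25, -26, -113), (25, -24, -112), (25, -23, -112)]
294 [(9, -48, -87), (5, -47, -81), (3, -46, -76), (-2, -45, -68), (-8, -45, -57), (-90, -90, 87), (-74, -75, 57)]
```

The visible fingers end about 32 mm short of the reported TCP (front faces stop at tool z ≈ -32). The 29 mm chord says the same: the tips were really at z ≈ 49 mm and only pinched the top of the tube. I'll command all heights 32 mm lower, reopen, and descend with force checks.

Call:
{"name": "jog_arm", "arguments": {"rows": [[[0,0,0],[0,0,0],0.75],[[0,0,0],[0,0,0],0.75],[[0,0,-1],[0,0,0],0.75],[[0,0,-2.5],[0,0,0],0.75],[[0,0,-4],[0,0,0],0.75],[[0,0,-5],[0,0,0],0.75],[[0,0,-6],[0,0,0],0.75],[[0,0,-6],[0,0,0],0.75]]}}

```text
clock: 7.15
position: [0.5233, -0.2123, 0.0062]
ee_rot: [-0.878, -3.015, 0.0]
force: [-0.5, -0.3, 0.0]
width: 0.75
gripper_force: 0.0
```

Call:
{"name": "jog_arm", "arguments": {"rows": [[[0,0,-0.5],[0,0,0],0.75],[[0,0,-1],[0,0,0],0.75],[[0,0,-1.5],[0,0,0],0.75],[[0,0,-1.9],[0,0,0],0.75],[[0,0,-2.2],[0,0,0],0.75],[[0,0,-2.2],[0,0,0],0.75]]}}

```text
clock: 7.9
position: [0.5237, -0.2125, -0.0152]
ee_rot: [-0.878, -3.016, 0.0]
force: [-0.3, -0.8, -0.3]
width: 0.75
gripper_force: 0.0
```

Call:
{"name": "jog_arm", "arguments": {"rows": [[[0,0,0],[0,0,0],0.5],[[0,0,0],[0,0,0],0.4],[[0,0,0],[0,0,0],0.3],[[0,0,0],[0,0,0],0.3],[[0,0,0],[0,0,0],0.3]], "newtons": 30}}

```text
clock: 8.52
position: [0.5239, -0.2124, -0.0149]
ee_rot: [0.878, 3.016, 0.0]
force: [0.3, 0.0, 1.9]
width: 0.43
gripper_force: 30.0
```

The width of 0.43 (40 mm) at 30 N means it is held at full diameter. Lifting.

Call:
{"name": "jog_arm", "arguments": {"rows": [[[0,0,0.5],[0,0,0],0.3],[[0,0,1.5],[0,0,0],0.3],[[0,0,3],[0,0,0],0.3],[[0,0,5],[0,0,0],0.3],[[0,0,8],[0,0,0],0.3],[[0,0,11],[0,0,0],0.3],[[0,0,13],[0,0,0],0.3],[[0,0,13],[0,0,0],0.3]]}}

```text
clock: 9.52
position: [0.525, -0.213, 0.1172]
ee_rot: [0.878, 3.012, 0.001]
force: [-0.2, -0.1, -3.5]
width: 0.43
gripper_force: 30.0
```

```bash
sed -i 's/abs(L\[...,1\])<.025/abs(L[...,1])<.028/; s/L\[...,2\]>-.06)&(L\[...,2\]<.01)/L[...,2]>-.08)\&(L[...,2]<-.03)/' tube.py; python3 tube.py w6; python3 - <<'E'
from h import *
s=arm.observe(); R=cv2.Rodrigues(s["ee_rot"])[0]; print("tool y deg",np.degrees(np.arctan2(R[1,1],R[0,1])), "tool x deg",np.degrees(np.arctan2(R[1,0],R[0,0])), s["joints"].round(2))
E
```

```text
{'clock': np.float64(9.525), 'position': array([ 0.525 , -0.213 ,  0.1172]), 'ee_rot': array([8.7770e-01, 3.0125e+00, 5.0000e-04]), 'force': array([-0.1829, -0.1196, -3.4546]), 'width': np.float64(0.4304), 'gripper_force': np.float64(29.9894)}
n 13030 rear end tool-x 0.0687 min 0.012
tx 0.016 top tz -0.0704 y -0.0274 0.0277
tx 0.028 top tz -0.0705 y -0.0191 0.0201
tx 0.041 top tz -0.0705 y -0.0195 0.0191
tx 0.053 top tz -0.0705 y -0.0194 0.0196
tx 0.065 top tz -0.0707 y -0.0194 0.02
tool y deg 57.524877826067424 tool x deg 147.52480966132302 [-0.11  0.45  0.55  1.85 -0.3   0.92  1.59]
```

The tube is held level: axis at tool y≈0, tool z≈-50.5 mm, and its origin about 1 mm towards the ring from the grip. I'll carry it beside the V-rest, turning it +32.5°, and look there.

Call:
{"name": "jog_arm", "arguments": {"rows": [[[0,2,3],[0,0,3],0.3],[[0,6,6],[0,0,7],0.3],[[0,11,8],[0,0,12],0.3],[[-1,16,8],[0,0,17],0.3],[[-1.5,21,8],[0,0,22],0.3],[[-2,26,8],[0,0,27],0.3],[[-2.5,30,8],[0,0,31],0.3],[[-2.5,32,8],[0,0,32.5],0.3]]}}

```text
clock: 10.58
position: [0.4977, 0.1099, 0.1941]
ee_rot: [0.007, -3.14, -0.0]
force: [-0.4, -1.2, -2.5]
width: 0.429
gripper_force: 30.0
```

Call:
{"name": "jog_arm", "arguments": {"rows": [[[0,0,0],[0,0,0],0.3],[[0,0,0],[0,0,0],0.3]]}}

```text
clock: 10.82
position: [0.499, 0.1056, 0.1947]
ee_rot: [-0.004, -3.141, 0.002]
force: [-0.5, -0.4, -3.0]
width: 0.427
gripper_force: 30.0
```

```bash
python3 look.py w7
```

```text
{'clock': np.float64(10.825), 'position': array([0.499, 0.106, 0.195]), 'ee_rot': array([-4.000e-03, -3.141e+00,  2.000e-03]), 'force': array([-0.507, -0.421, -3.034]), 'width': np.float64(0.427), 'joints': array([-0.612,  0.251,  0.37 ,  1.873, -0.104,  1.037,  1.369])}
[[-0.0, -0.969, -0.246, 0.066], [1.0, -0.001, 0.002, 0.001], [-0.002, -0.246, 0.969, -0.188], [0.0, 0.0, 0.0, 1.0]]
```

View pics/w7.png

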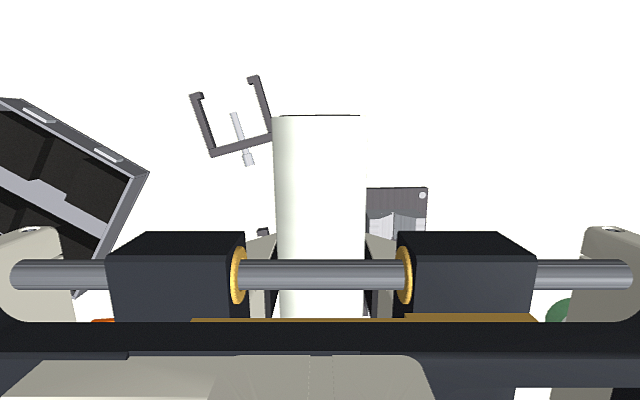

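The V-rest shows at the right (plate corner at about (422,195)) but is partly hidden by the tube and gripper. I'll step back in x for a full look.

Call:
{"name": "jog_arm", "arguments": {"rows": [[[-3,-1,1],[0,0,0],0.3],[[-6,-2,2],[0,0,0],0.3],[[-9,-3,3],[0,0,0],0.3],[[-11,-4,3],[0,0,0],0.3],[[-12,-4,3],[0,0,0],0.3],[[-12,-4,3],[0,0,0],0.3],[[-12,-4,3],[0,0,0],0.3]]}}

```text
clock: 11.75
position: [0.3797, 0.0677, 0.2251]
ee_rot: [-0.0, 3.141, -0.0]
force: [-0.8, -0.8, -2.6]
width: 0.427
gripper_force: 30.0
```

```bash
python3 look.py w8; python3 - <<'E'
from h import *
a=dict(np.load("w8.npz")); P=a["P"]; ok=a["depth"]>.1
inb=ok&(P[...,0]>.45)&(P[...,0]<.75)&(P[...,1]>.1)&(P[...,1]<.3)
def rect(m,name):
    n,l,st,c=cv2.connectedComponentsWithStats(m.astype(np.uint8))
    for i in range(1,n):
        if st[i,4]<250: continue
        q=l==i; r=cv2.minAreaRect(P[q][:,:2].astype(np.float32)*1000)
        print(name,q.sum(),st[i,:4],np.round(r[0],1),np.round(r[1],1),round(r[2],1),"z",np.percentile(P[q][:,2],[5,50,95]).round(3))
rect(inb&(P[...,2]>.005)&(P[...,2]<.08),"plate")
rect(inb&(P[...,2]>.02)&(P[...,2]<.08),"block")
# V bottom line: fit slopes per block
for x0,x1 in((.532,.558),(.622,.648)):
    m=inb&(P[...,0]>x0)&(P[...,0]<x1)&(P[...,2]>.033)&(P[...,2]<.047)
    y,z=P[m][:,1],P[m][:,2]; 
    for c in (.190,):
        lo,hi=y<c,y>c
        print(x0,"n",lo.sum(),hi.sum(),"y+z at right face",np.median((y+z)[lo & (abs(y-c)<.022)]).round(4),"y-z left",np.median((y-z)[hi&(abs(y-c)<.022)]).round(4))
E
```

```text
{'clock': np.float64(11.75), 'position': array([0.38 , 0.068, 0.225]), 'ee_rot': array([-0.   ,  3.141, -0.   ]), 'force': array([-0.764, -0.828, -2.568]), 'width': np.float64(0.427), 'joints': array([-0.665, -0.013,  0.351,  2.079,  0.005,  1.075,  1.255])}
[[-0.0, -0.969, -0.246, 0.066], [1.0, -0.001, 0.002, 0.001], [-0.002, -0.246, 0.969, -0.188], [0.0, 0.0, 0.0, 1.0]]
0.532 n 0 0 y+z at right face nan y-z left nan
0.622 n 0 0 y+z at right face nan y-z left nan
  return _methods._mean(a, axis=axis, dtype=dtype,
  ret = ret.dtype.type(ret / rcount)
```

View pics/w8.png

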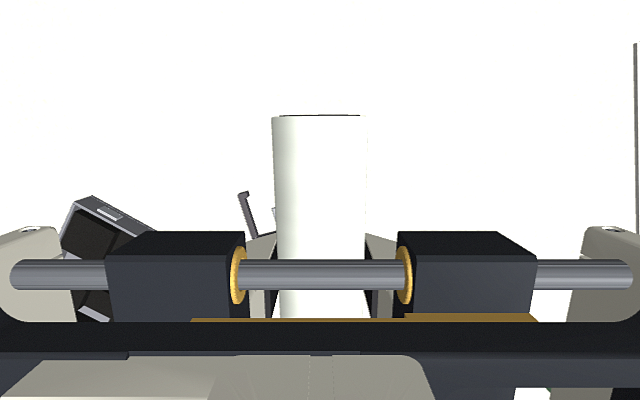

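I moved the wrong way: up in the image is world -x, so the view needs the tool further out. Moving out in x.

Call:
{"name": "jog_arm", "arguments": {"rows": [[[4,0,0],[0,0,0],0.3],[[9,1,0],[0,0,0],0.3],[[14,1,0],[0,0,0],0.3],[[19,2,0],[0,0,0],0.3],[[24,2,0],[0,0,0],0.3],[[28,3,0],[0,0,0],0.3],[[30,3,0],[0,0,0],0.3],[[30,3,0],[0,0,0],0.3]]}}

```text
clock: 12.8
position: [0.68, 0.0975, 0.2232]
ee_rot: [0.001, -3.14, 0.002]
force: [-0.8, -0.7, -2.6]
width: 0.426
gripper_force: 30.0
```

Call:
{"name": "jog_arm", "arguments": {"rows": [[[0,0,0],[0,0,0],0.3],[[0,0,0],[0,0,0],0.3]]}}

```text
clock: 13.05
position: [0.6782, 0.0976, 0.2252]
ee_rot: [0.001, -3.141, -0.0]
force: [-0.3, -0.3, -2.4]
width: 0.43
gripper_force: 30.0
```

```bash
cat > vm.py <<'E'
from h import *
import sys
a=dict(np.load(sys.argv[1]+".npz")); P=a["P"]; ok=a["depth"]>.1
inb=ok&(P[...,0]>.45)&(P[...,0]<.75)&(P[...,1]>.12)&(P[...,1]<.3)
def rect(m,name):
    n,l,st,c=cv2.connectedComponentsWithStats(m.astype(np.uint8))
    for i in range(1,n):
        if st[i,4]<250: continue
        q=l==i; r=cv2.minAreaRect(P[q][:,:2].astype(np.float32)*1000)
        print(name,q.sum(),st[i,:4],np.round(r[0],1),np.round(r[1],1),round(r[2],1),"z",np.percentile(P[q][:,2],[5,50,95]).round(3))
rect(inb&(P[...,2]>.005)&(P[...,2]<.08),"plate")
rect(inb&(P[...,2]>.025)&(P[...,2]<.08),"block")
for x0 in(.535,.545,.555,.625,.635,.645):
    m=inb&(abs(P[...,0]-x0)<.004)&(P[...,2]>.034)&(P[...,2]<.047)&(abs(P[...,1]-.19)<.022)
    y,z=P[m][:,1],P[m][:,2]; lo,hi=y<.19,y>.19
    print(x0,lo.sum(),hi.sum(),"right y+z",np.median((y+z)[lo]).round(4),"left y-z",np.median((y-z)[hi]).round(4))
E
python3 look.py w9; python3 vm.py w9
```

```text
{'clock': np.float64(13.05), 'position': array([0.678, 0.098, 0.225]), 'ee_rot': array([ 1.000e-03, -3.141e+00, -0.000e+00]), 'force': array([-0.344, -0.268, -2.353]), 'width': np.float64(0.43), 'joints': array([-0.477,  0.535,  0.424,  1.389, -0.222,  1.265,  1.533])}
[[-0.0, -0.969, -0.246, 0.066], [1.0, -0.001, 0.002, 0.001], [-0.002, -0.246, 0.969, -0.188], [0.0, 0.0, 0.0, 1.0]]
plate 10568 [359  28  80 149] [593.  189.7] [170.1  90.1] 1.1 z [0.008 0.01  0.049]
block 1061 [403  43  34  35] [547.9 204.5] [30.3 29.1] 0.8 z [0.03  0.043 0.05 ]
block 874 [374  44  29  35] [548.4 173.9] [30.3 30.7] 0.6 z [0.031 0.045 0.05 ]
block 1537 [372 132  59  29] [638.1 190.2] [30.1 60.8] 0.8 z [0.031 0.044 0.05 ]
0.535 56 102 right y+z 0.2182 left y-z 0.1594
0.545 77 126 right y+z 0.2182 left y-z 0.1595
0.555 76 122 right y+z 0.2184 left y-z 0.1596
0.625 49 73 right y+z 0.2194 left y-z 0.161
0.635 65 107 right y+z 0.2197 left y-z 0.1609
0.645 64 105 right y+z 0.2198 left y-z 0.1611
```

The V line passes y = 188.9 mm at x = 545 and 190.3 mm at x = 635, so its yaw is 0.9°. The V-rest centre is (593.1, 189.6). I'll go above it with the ring step about 4 mm clear of the +x block end.

Call:
{"name": "jog_arm", "arguments": {"rows": [[[-2,2,0],[0,0,0],0.3],[[-5,5,0],[0,0,0.5],0.3],[[-7.5,8,-1],[0,0,0.9],0.3],[[-8.2,9.2,-4],[0,0,0.9],0.3],[[-8.2,9.2,-8],[0,0,0.9],0.3],[[-8.2,9.2,-12],[0,0,0.9],0.3],[[-8.2,9.2,-15.5],[0,0,0.9],0.3],[[-8.2,9.2,-16.5],[0,0,0.9],0.3]]}}

```text
clock: 14.1
position: [0.5952, 0.1893, 0.0585]
ee_rot: [0.026, -3.139, 0.001]
force: [-0.3, 0.6, -1.6]
width: 0.428
gripper_force: 30.0
```

Call:
{"name": "jog_arm", "arguments": {"rows": [[[0,0,0],[0,0,0],0.3],[[0,0,0],[0,0,0],0.3]]}}

```text
clock: 14.35
position: [0.5981, 0.1898, 0.0618]
ee_rot: [-0.025, 3.139, 0.002]
force: [0.5, 0.0, -2.9]
width: 0.428
gripper_force: 30.0
```

```bash
python3 tube.py w10; python3 - <<'E'
from h import *
s=arm.observe();R=cv2.Rodrigues(s["ee_rot"])[0]; print("tool x deg",np.degrees(np.arctan2(R[1,0],R[0,0])),"tilt z",R[:,2].round(4))
d=arm.get_image("wrist");P=wpts(d,s);ok=d["depth"]>.08
for x0 in (.538,.545,.552):
    m=ok&(abs(P[...,0]-x0)<.004)&(P[...,2]>.02)&(P[...,2]<.056)&(abs(P[...,1]-.19)<.05)
    if m.sum()>5: y=P[m][:,1]; print(x0,m.sum(),"block y",y.min().round(4),y.max().round(4))
E
```

```text
{'clock': np.float64(14.35), 'position': array([0.5981, 0.1898, 0.0618]), 'ee_rot': array([-2.5100e-02,  3.1389e+00,  1.7000e-03]), 'force': array([ 0.4868,  0.0466, -2.8928]), 'width': np.float64(0.4282), 'gripper_force': np.float64(29.9875)}
n 12888 rear end tool-x 0.0682 min 0.012
tx 0.016 top tz -0.0704 y -0.0181 0.0205
tx 0.028 top tz -0.0705 y -0.0182 0.0204
tx 0.04 top tz -0.0706 y -0.0182 0.0193
tx 0.052 top tz -0.0707 y -0.0196 0.0197
tx 0.065 top tz -0.0706 y -0.0196 0.0202
tool x deg -179.0827380518972 tilt z [ 0.0025  0.0012 -1.    ]
0.538 41 block y 0.1585 0.2186
0.545 40 block y 0.1589 0.2185
0.552 43 block y 0.1586 0.219
```

Call:
{"name": "jog_arm", "arguments": {"rows": [[[-0.1,0,-1],[0,0,0],0.3],[[-0.2,0,-2],[0,0,0],0.3],[[-0.2,0,-3],[0,0,0],0.3],[[-0.2,0,-3.8],[0,0,0],0.3],[[-0.2,0,-4.4],[0,0,0],0.3],[[-0.2,0,-4.7],[0,0,0],0.3],[[-0.2,0,-4.8],[0,0,0],0.3],[[-0.2,0,-4.8],[0,0,0],0.3]], "newtons": 45}}

```text
clock: 15.45
position: [0.595, 0.1896, 0.0122]
ee_rot: [-0.025, 3.141, 0.0]
force: [0.0, -0.1, -2.4]
width: 0.421
gripper_force: 45.0
```

Call:
{"name": "jog_arm", "arguments": {"rows": [[[0,0,-0.1],[0,0,0],0.3],[[0,0,-0.2],[0,0,0],0.3],[[0,0,-0.3],[0,0,0],0.3],[[0,0,-0.4],[0,0,0],0.3],[[0,0,-0.4],[0,0,0],0.3]]}}

```text
clock: 16.08
position: [0.595, 0.1892, 0.0081]
ee_rot: [-0.025, 3.141, -0.0]
force: [0.4, -1.3, -1.3]
width: 0.426
gripper_force: 45.0
```

Contact should be just about here. I'll continue in small steps.

Call:
{"name": "jog_arm", "arguments": {"rows": [[[0,0,-0.05],[0,0,0],0.3],[[0,0,-0.1],[0,0,0],0.3],[[0,0,-0.1],[0,0,0],0.3],[[0,0,-0.1],[0,0,0],0.3]]}}

```text
clock: 16.58
position: [0.5952, 0.189, 0.0076]
ee_rot: [-0.024, 3.141, -0.0]
force: [-2.4, -3.2, 5.2]
width: 0.425
gripper_force: 45.0
```

It is in contact (+8 N), with a slight push towards -y. I'll ease y by 0.3 mm and slide towards -x until the step meets the block end.

Call:
{"name": "jog_arm", "arguments": {"rows": [[[0,-0.03,0],[0,0,0],0.3],[[-0.05,-0.03,0],[0,0,0],0.3],[[-0.1,-0.03,0],[0,0,0],0.3],[[-0.15,-0.03,0],[0,0,0],0.3],[[-0.2,-0.03,0],[0,0,0],0.3],[[-0.2,-0.03,0],[0,0,0],0.3]]}}

```text
clock: 17.32
position: [0.594, 0.1889, 0.0076]
ee_rot: [-0.024, 3.139, 0.0]
force: [3.4, -3.1, 4.9]
width: 0.425
gripper_force: 45.0
```

Call:
{"name": "jog_arm", "arguments": {"rows": [[[-0.05,0,0],[0,0,0],0.3],[[-0.1,0,0],[0,0,0],0.3],[[-0.1,0,0],[0,0,0],0.3]]}}

```text
clock: 17.7
position: [0.5931, 0.1889, 0.0076]
ee_rot: [-0.024, 3.139, 0.0]
force: [3.8, -3.7, 5.7]
width: 0.427
gripper_force: 45.0
```

Call:
{"name": "jog_arm", "arguments": {"rows": [[[-0.05,-0.03,0],[0,0,0],0.3],[[-0.1,-0.03,0],[0,0,0],0.3],[[-0.1,-0.03,0],[0,0,0],0.3]]}}

```text
clock: 18.08
position: [0.592, 0.1889, 0.0075]
ee_rot: [-0.025, 3.139, 0.0]
force: [3.2, -1.9, 4.8]
width: 0.423
gripper_force: 45.0
```

Call:
{"name": "jog_arm", "arguments": {"rows": [[[-0.05,0,0],[0,0,0],0.3],[[-0.05,0,0],[0,0,0],0.3]]}}

```text
clock: 18.32
position: [0.5919, 0.1889, 0.0075]
ee_rot: [-0.025, 3.139, 0.0]
force: [4.7, -2.3, 4.5]
width: 0.427
gripper_force: 45.0
```

Call:
{"name": "jog_arm", "arguments": {"rows": [[[-0.05,-0.02,0],[0,0,0],0.3],[[-0.05,-0.02,0],[0,0,0],0.3]]}}

```text
clock: 18.58
position: [0.5919, 0.1889, 0.0076]
ee_rot: [-0.024, 3.138, 0.001]
force: [5.8, -1.9, 2.3]
width: 0.428
gripper_force: 45.0
```

Call:
{"name": "jog_arm", "arguments": {"rows": [[[-0.05,0,0],[0,0,0],0.3],[[-0.05,0,0],[0,0,0],0.3]]}}

```text
clock: 18.82
position: [0.5919, 0.1889, 0.0076]
ee_rot: [-0.024, 3.137, 0.001]
force: [8.2, -2.0, 0.4]
width: 0.423
gripper_force: 45.0
```

x has stopped at 0.5919 (barrel origin about 593.4 mm, where expected) and the force is rising, so the step is against the block end. Now I'll press down and ease x slightly.

Call:
{"name": "jog_arm", "arguments": {"rows": [[[0.02,-0.01,-0.04],[0,0,0],0.3],[[0.02,-0.02,-0.08],[0,0,0],0.3],[[0.02,-0.02,-0.1],[0,0,0],0.3],[[0.02,-0.02,-0.1],[0,0,0],0.3]]}}

```text
clock: 19.32
position: [0.592, 0.1889, 0.0075]
ee_rot: [-0.024, 3.137, 0.002]
force: [4.3, -2.5, 11.2]
width: 0.424
gripper_force: 45.0
```

```bash
python3 tube.py w11; python3 - <<'E'
from h import *
s=arm.observe();R=cv2.Rodrigues(s["ee_rot"])[0]; print("tool x deg",np.degrees(np.arctan2(R[1,0],R[0,0])),"zaxis",R[:,2].round(4),"tq",s["ft_torque"].round(2))
E
```

```text
{'clock': np.float64(19.325), 'position': array([0.592 , 0.1889, 0.0075]), 'ee_rot': array([-2.4500e-02,  3.1371e+00,  1.9000e-03]), 'force': array([ 4.2578, -2.5459, 11.1544]), 'width': np.float64(0.4243), 'gripper_force': np.float64(44.9716)}
n 14890 rear end tool-x 0.0682 min 0.012
tx 0.016 top tz -0.0705 y -0.0193 0.0204
tx 0.028 top tz -0.0705 y -0.0279 0.028
tx 0.04 top tz -0.0705 y -0.028 0.028
tx 0.052 top tz -0.0705 y -0.028 0.028
tx 0.064 top tz -0.0706 y -0.0186 0.0192
tool x deg -179.1059335756032 zaxis [ 0.0043  0.0013 -1.    ] tq [-0.43 -0.91 -0.25]
```

```bash
cat > pitch.py <<'E'
from h import *
s=arm.observe(); d=arm.get_image("wrist"); P=wpts(d,s); g=d["img"].min(-1)
R=cv2.Rodrigues(s["ee_rot"])[0]; L=(P-s["position"])@R; ok=d["depth"]>.08
q=ok&(g>100)&(abs(L[...,1])<.005)&(L[...,0]>.02)&(L[...,0]<.064)&(L[...,2]<-.06)&(L[...,2]>-.08)
x,y,z=P[q].T; a=np.polyfit(x,z,1); print("tube n",q.sum(),"slope deg",np.degrees(a[0]).round(3),"top z at vrest centre",np.polyval(a,.5931).round(4))
w=ok&(abs(P[...,2])<.004)&(P[...,0]<.5)&(abs(P[...,1]-.19)<.15); x,y,z=P[w].T
c=np.linalg.lstsq(np.c_[x-.45,y-.19,np.ones_like(x)],z,rcond=None)[0]; print("desk n",w.sum(),"slope deg",np.degrees(c[:2]).round(3),"z",c[2].round(4),"xrange",x.min(),x.max())
print({k:np.round(s[k],4) for k in("clock","position","force","ft_torque")},"zaxis",R[:,2].round(4))
E
python3 pitch.py
```

```text
tube n 3088 slope deg 0.193 top z at vrest centre 0.0771
desk n 40960 slope deg [0.023 0.101] z -0.0007 xrange 0.4592884097224138 0.49999944961419585
{'clock': np.float64(19.375), 'position': array([0.5919, 0.1889, 0.0075]), 'force': array([ 4.4923, -2.7629, 10.3159]), 'ft_torque': array([-0.4278, -0.912 , -0.2473])} zaxis [ 0.0043  0.0013 -1.    ]
```

The tube is pitched about 0.17° ring-up relative to the desk. I'll level it, trim the side force and firm the press a little.

Call:
{"name": "jog_arm", "arguments": {"rows": [[[-0.01,-0.02,-0.02],[0,0.2,0],0.3],[[-0.02,-0.04,-0.03],[0,0.35,0],0.3],[[-0.02,-0.04,-0.03],[0,0.35,0],0.3],[[-0.02,-0.04,-0.03],[0,0.35,0],0.3]]}}

```text
clock: 19.92
position: [0.5916, 0.1889, 0.0074]
ee_rot: [0.025, -3.14, -0.003]
force: [3.2, -2.1, 14.9]
width: 0.426
gripper_force: 45.0
```

```bash
python3 pitch.py
```

```text
tube n 3076 slope deg 0.088 top z at vrest centre 0.0771
desk n 41235 slope deg [-0.014  0.102] z -0.0007 xrange 0.45871425576520686 0.49999724807143175
{'clock': np.float64(19.925), 'position': array([0.5916, 0.1889, 0.0074]), 'force': array([ 3.2296, -2.1072, 14.8525]), 'ft_torque': array([-0.2345, -0.6587, -0.2941])} zaxis [-0.0018  0.0018 -1.    ]
```

The tube is now level with the desk (0.1°) while the tool turned more than it did, so the V is holding it. One more small push towards the block end to confirm it's snug.

Call:
{"name": "jog_arm", "arguments": {"rows": [[[-0.03,-0.02,0],[0,0,0],0.3],[[-0.05,-0.02,0],[0,0,0],0.3],[[-0.05,-0.02,0],[0,0,0],0.3],[[-0.05,-0.02,0],[0,0,0],0.3]]}}

```text
clock: 20.48
position: [0.5917, 0.1889, 0.0074]
ee_rot: [0.025, -3.141, -0.003]
force: [4.6, -0.9, 12.7]
width: 0.426
gripper_force: 45.0
```

```bash
python3 pitch.py; python3 tube.py w12 | head -2; python3 - <<'E'
from h import *
b=arm.get_image("scene"); c=b["img"][150:270,300:430]; save("final.png",np.clip(cv2.resize(c,None,fx=4.8,fy=4.8,interpolation=cv2.INTER_CUBIC)*1.5,0,255).astype(np.uint8))
E
```

```text
tube n 3067 slope deg 0.137 top z at vrest centre 0.0771
desk n 41190 slope deg [0.029 0.102] z -0.0008 xrange 0.45852431933436544 0.499999300157868
{'clock': np.float64(20.475), 'position': array([0.5917, 0.1889, 0.0074]), 'force': array([ 4.5508, -0.9205, 12.7023]), 'ft_torque': array([-0.1391, -1.0317, -0.2985])} zaxis [-9.e-04  2.e-03 -1.e+00]
{'clock': np.float64(20.525), 'position': array([0.5917, 0.1889, 0.0074]), 'ee_rot': array([ 2.4900e-02, -3.1407e+00, -3.1000e-03]), 'force': array([ 4.3067, -0.4756, 12.4489]), 'width': np.float64(0.4262), 'gripper_force': np.float64(44.972)}
n 14902 rear end tool-x 0.0684 min 0.0121
```

View pics/final.png

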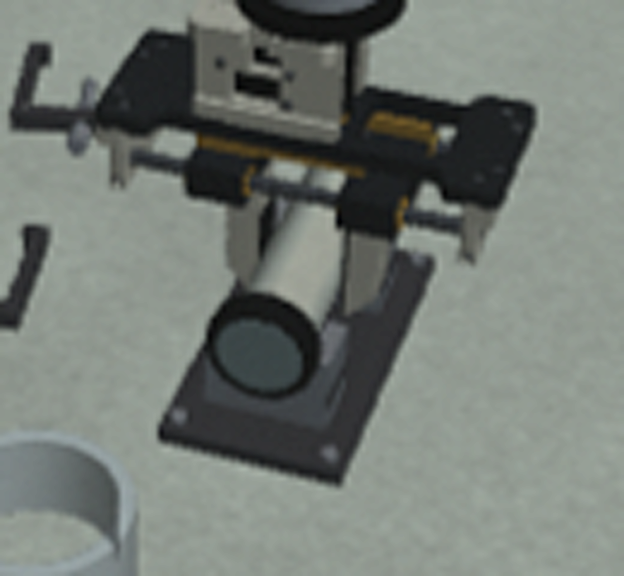

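The final view shows the barrel lying in both blocks with the ring at (262,345) against the near block's end. The fingers still hold it in the gap, and the clamps and tape are untouched. Forces are steady: about 12.5 N down, 4.5 N against the step, and almost no side force.

```bash
python3 -c "
from cell import arm
s=arm.observe(); print(s['clock'],s['force'],s['position']); print(arm.sign_off())"
```

```text
20.625 [ 5.27165091 -1.30976137 11.62656766] [0.59172392 0.18891881 0.0074375 ]
the job is handed in; nothing more can be done
None
```

The barrel is seated in the V-blocks with its ring step snug against the +x block end, and I'm still holding it pressed down at about 12 N (1.2 kg); the first grip slipped off the tube, the second held, and the job was handed in at 20.6 s.

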